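# Slide the depth gauge into the gearbox inspection port

### The job

Lift the depth gauge with the round collar out of its wooden stand and set its probe tip down on the bare middle of the gearbox's cover plate. Keeping the tip on the plate, slide it across to the round port until the probe drops in, and leave the gauge released and upright with its collar resting flat on the plate. Leave the square-collared gauge in its own stand.

Things in the scene. Friction and masses are not known exactly. Their poses are not given: they have to be found in the camera images.
- gauge_grip (a point): Round steel depth gauge, 0.2-0.45 kg: dark ribbed grip (30 mm dia, 48 tall), disc collar (72 dia, 8 thick), probe (20 dia, 35 long, flat tip). Point: middle of the grip, 24 mm under the top, 24 over the collar's upper face, 32 over its underside, 67 over the tip; z up the gauge. Starts with the probe in a loose 30 mm hole of a fixed wooden block (80x80x45 mm), collar resting on it.
- square_gauge_grip (a point): Second gauge, to be left alone: same grip and height but a square collar (64 mm sides) and a square probe, in an identical wooden block. This point is the middle of its grip.
- plate_mid (a point): Middle of the upper face of the aluminium cover plate (170 x 290 mm, top 70 mm above the bench) on a gearbox casing fixed to the bench, half-way between its two openings. The plate is flat and bare here, 50 mm lengthwise and 60 mm across either way; 5 mm bolt heads stand along its long edges. The y axis runs along the plate's length.
- port (a point): Centre of the mouth of the round port (44 mm dia) in the cover plate, level with the plate's upper face, 80 mm from plate_mid along the plate's length (its -y). The casing is open below for over 50 mm: the probe goes fully in and the collar stops on the plate. The opening at the plate's other end is square (44 mm sides) and is not the one.
Mind the look-alikes: they are no part of the job. What is shaped like the part that bears gauge_grip but pink or red is not meant.

How it is judged:
By the outcome, as a careful person would: the job done as asked, in the order asked, and still so for the second after the job is handed in, with the robot touching nothing.
It also fails if it takes over 48 s, if anything falls off the work surface, if the arm or the gripper's body presses on something with over 40 N, if the wrist force passes 120 N, or if a joint passes its speed limit or range.

### The arm

A 6-joint arm with a two-finger parallel gripper is mounted at the origin on the work surface. World frame = base frame: x ahead of the robot, y to its left, z up, the work surface at z = 0. Lengths are in m, angles in degrees, forces in N, time in s.
With the tool pointing down it reaches from about 0.375 to 0.9 m from the base axis. Payload 3.1 kg.
Tool frame: the origin (TCP) lies on the centre line of the jaws, within the pads' length; the fingertips stand 25 mm ahead of it and the grasp point (between the pads) lies 6 mm ahead of it; z points along the fingers, y is the line along which they close (so a half turn about z gives the same grasp; the last joint's range is limited). The gripper opens to 87 mm and grips with 3 to 60 N. Pads are 19 mm wide; open, the fingers measure 117 mm over their backs; the gripper's body (75 mm by 190 mm) begins 51 mm behind the grasp point.
Start: joints at [60.648, 30.224, 82.088, -0, 67.689, -10.227], TCP at [0.205, 0.59, 0.248] pointing down, gripper open.
Joint ranges: [-176.69, 176.69], [-43.24, 126.21], [12.49, 139.97], [-82, 262], [0, 151.66], [-163.58, 163.58]. Speed limits (degrees/s): [159.86, 159.86, 180, 180, 180, 180].

### API

Orientations are given as a 3x3 rotation matrix whose columns are the frame's x, y, z axes.
In Python, from rig import bot, cams, models gives the robot as it stands. The module is installed in compiled form; this text tells all that it offers.
- The arm moves only by the shell command python3 -m handwheel 'ROWS' [OPENING]. ROWS is JSON, a list of rows, each a list of 6 numbers: the shift along the world's x, y, z each as a share of 1 m, from -1 to 1, then the turn, a rotation vector about the world's x, y, z each as a share of 2 rad, from -1 to 1. In form: [[dx, dy, dz, wx, wy, wz], ...]. A call has exactly 8 rows; each row is the pose to reach, as a shift and turn from the pose commanded when the call began; what a row does not reach only later rows make up. A row lasts 1/12 s, in which the tool goes at most 41.7 mm and 7.16 degrees, less where a joint would pass 70% of its speed; a pose out of reach is approached as far as the arm can. A call with a number of a shift or a turn outside -1 to 1 is refused whole. A call with a gripper value outside its range is refused whole. OPENING is the opening, from -1 (shut) to 1 (fully open), so that 0 is half open, set as the call begins (- or left out, the last holds). The fingers move at their own pace and stop on an object; the grip force is fixed at half the most. Time passes only in rows, so rows that repeat a pose let the fingers close, or fill a call up. It gives the time, the measured TCP pose, the force, the opening and the grip force at its end, in the units of the state.
- bot.read_state(): the state, without advancing time (a new reading comes with each control period).
- cams.capture(name): name is "side" or "top"; returns (picture, depth): 384x512x3 uint8, blue, green, red; 384x512 float32, m along the optical axis (not along the pixel's ray), 0 where there is no reading.
- cams.calibration(name): a dict with "mtx" (3x3 intrinsics, pixels), "R" (3x3) and "t" (3): a world point X has camera coordinates R X + t. Camera axes: x right, y down, z forward; pixel columns grow to the right and rows downward; lengths in m; the calibration is good to about 2 mm. A picture is of the moment at which its call begins. calibration takes no time and is no camera call.
- bot.hand_in(): hands the job in; it is judged then, once.
Trained networks look in the newest picture that a camera, given by its name, has taken for a name from the list of things; names that differ only in an ending like _2 or _b are one class to them, and where a whole thing is asked for, a point or a joint stands for the part that bears it (a point fixed in the world has none). Each returns a list of dicts, best first, with "conf" (0 to 1); they miss things now and then, are a little off and sometimes report something else, mostly with a low value. They report only what shows in the picture. A call takes as long as a camera call. They do not tell look-alikes from the thing itself.
- models.spot_in(query, camera): "position" ([column, row] in pixels, amid what is visible of it).
- models.tip_of(query, camera): "position" ([column, row] in pixels: a listed point, or the origin of a listed thing).
The state is a dict: "time_s": time; "joint_positions": joint angles; "qvel": joint speeds; "tau": joint torques, N m; "position": TCP position; "tcp_rot": TCP orientation; "force": force on the tool from outside, world axes, zero at the start; "moment": the same for the moment, N m; "opening": opening from 0.0 (shut) to 1.0 (fully open); "grasp_force": force on a finger pad.
Only numpy, scipy, OpenCV 4.12 (cv2) and the standard library are available. Lean on these libraries where they do the work, as an engineer would, in place of code of your own. Each camera call takes 0.05 s, during which the arm holds its last target. There are 200 camera calls.

## Working session

There is one attempt and no reset: what is moved stays moved. The work goes in short steps, Python scripts to look and compute and a shell command to move; the robot and the scene stay as the last step left them, time stands still between calls to the robot, and variables do not carry over. Pictures are saved under pics/ and viewed, at most 10 in all, crops included, and the job is handed in when it is done.

```bash
mkdir -p pics; cat > h.py <<'E'
import numpy as np, cv2
from rig import bot, cams, models
def ray(name,px):
    c=cams.calibration(name);R=np.array(c["R"]);t=np.array(c["t"]);K=np.array(c["mtx"])
    d=R.T@np.linalg.solve(K,[px[0],px[1],1]);return -R.T@t,d
def atz(name,px,z):
    o,d=ray(name,px);return o+d*(z-o[2])/d[2]
def cloud(name,dep):
    c=cams.calibration(name);R=np.array(c["R"]);t=np.array(c["t"]).ravel();K=np.array(c["mtx"])
    v,u=np.indices(dep.shape);p=np.stack([u,v,np.ones_like(u)],-1)@np.linalg.inv(K).T*dep[...,None]
    return (p-t)@R
E
python3 - <<'E'
from h import *
ims=[]
for n in("top","side"):
    p,d=cams.capture(n);cv2.imwrite(f"pics/{n}0.png",p);np.save(f"{n}0.npy",d);C=cloud(n,d)
    for q in("gauge_grip","square_gauge_grip","plate_mid","port"):
        for r in models.tip_of(q,n)[:4]:
            u,v=map(int,np.round(r["position"]));print(n,q,r["position"],round(r["conf"],2),C[v,u].round(3) if d[v,u]>0 else None)
print(bot.read_state()["time_s"])
E
```

```text
top gauge_grip [274.6, 126.6] 0.95 [ 0.662 -0.095  0.093]
top gauge_grip [396.3, 172.2] 0.89 [ 0.576 -0.316  0.092]
top gauge_grip [333.7, 156.3] 0.73 [ 0.603 -0.202  0.1  ]
top square_gauge_grip [333.1, 231.3] 0.6 [ 0.467 -0.196  0.101]
top plate_mid [153.2, 163.5] 0.59 [0.595 0.139 0.068]
top port [128.9, 132.5] 0.79 [0.68  0.213 0.009]
side gauge_grip [269.8, 132.8] 0.9 [ 0.578 -0.308  0.069]
side gauge_grip [249.3, 149.2] 0.84 [ 0.607 -0.187  0.088]
side gauge_grip [211.1, 177.7] 0.62 [ 0.667 -0.072  0.076]
side square_gauge_grip [308.6, 148.9] 0.72 [ 0.47  -0.185  0.1  ]
side plate_mid [226.3, 250.2] 0.57 [0.584 0.14  0.069]
side port [182.9, 265.4] 0.73 [0.674 0.126 0.007]
0.5
```

View pics/top0.png

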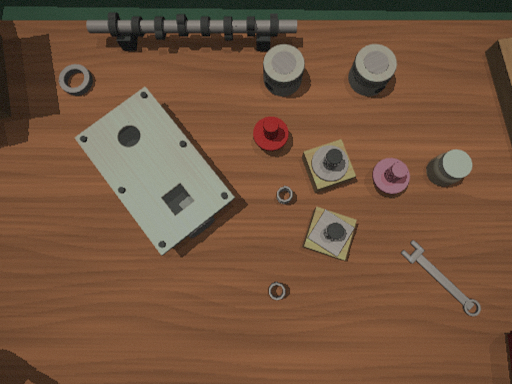

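View pics/side0.png

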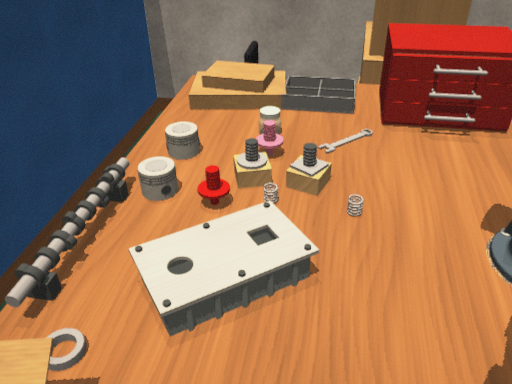

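The round-collar candidates in the top picture are red (271,132), pink (392,175) and grey in a wooden block (333,157). Only the grey one has a dark grip and a wooden stand; the square collar is at (333,231). The round port is at (129,136) and the square opening at (178,199). I'll check a crop and measure.

```bash
python3 - <<'E'
from h import *
a=cv2.imread("pics/top0.png");b=cv2.imread("pics/side0.png")
cv2.imwrite("pics/crop.png",np.hstack([cv2.resize(a[125:265,285:385],(400,560),interpolation=2),cv2.resize(b[125:265,215:315],(400,560),interpolation=2)]))
for n in("top","side"):
    d=np.load(n+"0.npy");C=cloud(n,d);x,y,z=C[...,0],C[...,1],C[...,2]
    near=np.hypot(x-.6,y+.195)<.05
    for lo,hi in((.095,.11),(.06,.095),(.048,.058),(.04,.0475)):
        P=C[near&(z>lo)&(z<hi)&(d>0)]
        if len(P):print(n,lo,len(P),P.mean(0).round(4),((P.max(0)+P.min(0))/2).round(4),np.ptp(P,axis=0).round(3))
    P=C[(np.hypot(x-.595,y-.139)<.05)&(z>.05)&(d>0)];print(n,"plate z",np.median(P[:,2]))
    # openings: dark contours in picture
    g=cv2.cvtColor((a if n=="top" else b),6)
    guess={"top":((129,136),(178,199)),"side":((180,265),(262,235))}[n]
    for s in guess:
        w=g[s[1]-22:s[1]+22,s[0]-25:s[0]+25];
        o=((np.load(n+"0.npy")*0+1)*0).astype(np.uint8)
        m=(g<(95 if n=="top" else 130)).astype(np.uint8)
        k,l,st,ce=cv2.connectedComponentsWithStats(m)
        i=l[s[1],s[0]];print(n,s,i,g[s[1],s[0]],w.max(),st[i])
        if i:
            cs,_=cv2.findContours((l==i).astype(np.uint8),0,1);W=np.array([atz(n,q[0],.07) for q in cs[0]])
            print("  ctr",((W.max(0)+W.min(0))/2).round(4),np.ptp(W,axis=0).round(4),W.mean(0).round(4), cv2.minEnclosingCircle((W[:,:2]*1000).astype(np.float32)))
E
```

```text
top 0.095 215 [ 0.602  -0.2013  0.1011] [ 0.6025 -0.2016  0.1001] [0.029 0.03  0.01 ]
top 0.06 89 [ 0.5934 -0.196   0.0775] [ 0.602  -0.2004  0.0778] [0.029 0.027 0.034]
top 0.048 748 [ 0.5987 -0.1995  0.0535] [ 0.6053 -0.1976  0.0529] [0.079 0.085 0.01 ]
top 0.04 457 [ 0.5961 -0.1937  0.0453] [ 0.6006 -0.1991  0.044 ] [0.095 0.092 0.007]
top plate z 0.07051703479190632
top (129, 136) 297 57 164 [118 126  22  21 373]
  ctr [0.6508 0.1899 0.07  ] [0.0408 0.0419 0.    ] [0.6509 0.1898 0.07  ] ((651.6154174804688, 189.80018615722656), 21.88679313659668)
top (178, 199) 484 69 166 [162 183  28  32 435]
  ctr [0.5283 0.0916 0.07  ] [0.059  0.0508 0.    ] [0.5283 0.0901 0.07  ] ((528.3319091796875, 88.5260009765625), 29.779821395874023)
side 0.095 83 [ 0.604  -0.1974  0.0998] [ 0.6045 -0.2002  0.099 ] [0.028 0.028 0.007]
side 0.06 171 [ 0.6035 -0.1907  0.0777] [ 0.6046 -0.1941  0.0776] [0.029 0.021 0.035]
side 0.048 312 [ 0.6031 -0.191   0.0527] [ 0.6072 -0.2009  0.0529] [0.076 0.073 0.01 ]
side 0.04 219 [ 0.5978 -0.1751  0.0444] [ 0.6022 -0.1946  0.0437] [0.092 0.086 0.007]
side plate z 0.07008529560746553
side (180, 265) 65 88 236 [168 257  25  17 331]
  ctr [0.652  0.1898 0.07  ] [0.041  0.0402 0.    ] [0.652  0.1901 0.07  ] ((651.9104614257812, 189.85372924804688), 20.94173812866211)
side (262, 235) 58 87 235 [248 225  30  20 341]
  ctr [0.528  0.0876 0.07  ] [0.0545 0.0557 0.    ] [0.5282 0.0888 0.07  ] ((528.6961059570312, 87.73897552490234), 28.073816299438477)
```

View pics/crop.png

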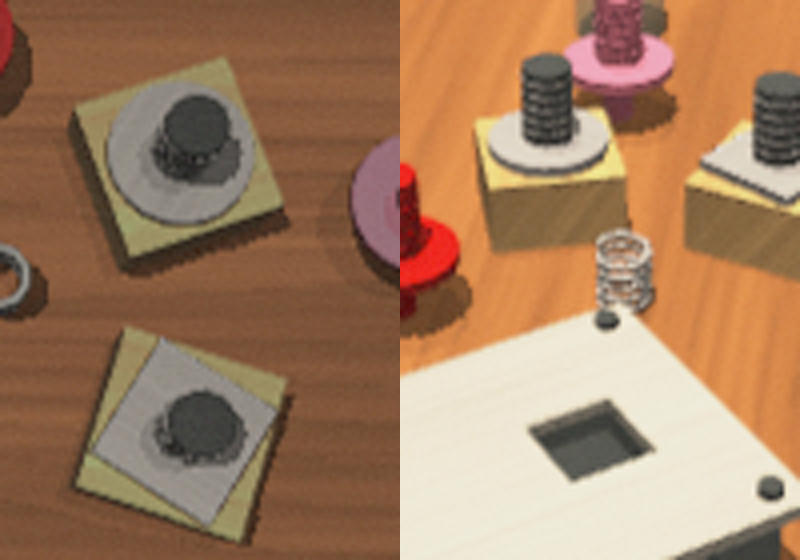

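The crop shows the grey round-collared gauge in its stand (crop centre about 195,125; side view 547,100), with the square one below it and left alone. Measured:
- **Gauge axis:** (0.6025, -0.201), top at 0.101.
- **Port:** (0.6515, 0.190).
- **plate_mid:** (0.590, 0.1395). The two openings are 0.16 m apart, as expected.

Next I move above the gauge.

```bash
python3 -c "
from h import *
s=bot.read_state();print(np.round(s['tcp_rot'],3).tolist(),s['position'],s['force'])"
python3 -m handwheel '[[0.3975,-0.791,0,0,0,0],[0.3975,-0.791,0,0,0,0],[0.3975,-0.791,0,0,0,0],[0.3975,-0.791,0,0,0,0],[0.3975,-0.791,0,0,0,0],[0.3975,-0.791,0,0,0,0],[0.3975,-0.791,0,0,0,0],[0.3975,-0.791,0,0,0,0]]' 1
```

```text
[[-0.945, 0.328, -0.0], [0.328, 0.945, -0.0], [0.0, -0.0, -1.0]] [0.20469042 0.59044968 0.24749298] [0.42404646 0.77585631 0.34466624]
time_s: 1.17
position: [0.355, 0.291, 0.2479]
tcp_rot: [[-0.945, 0.327, 0.001], [0.327, 0.945, 0.0], [-0.001, 0.001, -1.0]]
force: [0.4, -0.1, 0.0]
opening: 0.997
grasp_force: 0.0
```

```bash
python3 -m handwheel '[[0.2475,-0.492,0,0,0,0],[0.2475,-0.492,0,0,0,0],[0.2475,-0.492,0,0,0,0],[0.2475,-0.492,0,0,0,0],[0.2475,-0.492,0,0,0,0],[0.2475,-0.492,0,0,0,0],[0.2475,-0.492,0,0,0,0],[0.2475,-0.492,0,0,0,0]]'
```

```text
time_s: 1.83
position: [0.5049, -0.0073, 0.2479]
tcp_rot: [[-0.945, 0.328, 0.001], [0.328, 0.945, -0.0], [-0.001, 0.0, -1.0]]
force: [0.3, 0.9, -0.3]
opening: 1.001
grasp_force: 0.0
```

```bash
python3 -m handwheel '[[0.0976,-0.1937,-0.1,0,0,0],[0.0976,-0.1937,-0.1,0,0,0],[0.0976,-0.1937,-0.1,0,0,0],[0.0976,-0.1937,-0.1,0,0,0],[0.0976,-0.1937,-0.1,0,0,0],[0.0976,-0.1937,-0.1,0,0,0],[0.0976,-0.1937,-0.1,0,0,0],[0.0976,-0.1937,-0.1,0,0,0]]'
```

```text
time_s: 2.5
position: [0.6016, -0.2002, 0.1462]
tcp_rot: [[-0.944, 0.33, -0.002], [0.33, 0.944, 0.001], [0.002, 0.0, -1.0]]
force: [-0.2, 0.4, -0.6]
opening: 0.997
grasp_force: 0.0
```

```bash
python3 -m handwheel '[[0.001,-0.001,-0.03,0,0,0],[0.001,-0.001,-0.06,0,0,0],[0.001,-0.001,-0.06,0,0,0],[0.001,-0.001,-0.06,0,0,0],[0.001,-0.001,-0.06,0,0,0],[0.001,-0.001,-0.06,0,0,0],[0.001,-0.001,-0.06,0,0,0],[0.001,-0.001,-0.06,0,0,0]]'
python3 -m handwheel '[[0,0,0,0,0,0],[0,0,0,0,0,0],[0,0,0,0,0,0],[0,0,0,0,0,0],[0,0,0,0,0,0],[0,0,0,0,0,0],[0,0,0,0,0,0],[0,0,0,0,0,0]]' -1
```

```text
time_s: 3.17
position: [0.6036, -0.2, 0.0893]
tcp_rot: [[-0.945, 0.327, 0.003], [0.327, 0.945, -0.001], [-0.003, -0.0, -1.0]]
force: [0.6, -0.4, 0.6]
opening: 0.997
grasp_force: 0.0
time_s: 3.83
position: [0.6028, -0.1999, 0.0874]
tcp_rot: [[-0.945, 0.328, -0.0], [0.328, 0.945, 0.0], [0.0, -0.0, -1.0]]
force: [0.7, 0.2, 0.1]
opening: 0.481
grasp_force: 0.0
```

```bash
python3 -m handwheel '[[0,0,0,0,0,0],[0,0,0,0,0,0],[0,0,0,0,0,0],[0,0,0,0,0,0],[0,0,0,0,0,0],[0,0,0,0,0,0],[0,0,0,0,0,0],[0,0,0,0,0,0]]' -1
```

```text
time_s: 4.5
position: [0.6028, -0.1998, 0.0875]
tcp_rot: [[-0.945, 0.328, -0.0], [0.328, 0.945, 0.0], [0.0, -0.0, -1.0]]
force: [-0.5, -0.7, -0.6]
opening: 0.337
grasp_force: 30.0
```

```bash
python3 -m handwheel '[[0,0,0.02,0,0,0],[0,0,0.05,0,0,0],[0,0,0.08,0,0,0],[0,0,0.1,0,0,0],[0,0,0.1,0,0,0],[0,0,0.1,0,0,0],[0,0,0.1,0,0,0],[0,0,0.1,0,0,0]]'
```

```text
time_s: 5.17
position: [0.6014, -0.199, 0.1853]
tcp_rot: [[-0.945, 0.328, -0.004], [0.328, 0.945, 0.002], [0.005, 0.001, -1.0]]
force: [-0.3, -0.1, -2.4]
opening: 0.337
grasp_force: 30.0
```

```bash
python3 -m handwheel '[[-0.001,0.02,0,0,0,0],[-0.002,0.05,0,0,0,0],[-0.003,0.085,0,0,0,0],[-0.005,0.12,0,0,0,0],[-0.006,0.155,0,0,0,0],[-0.008,0.19,0,0,0,0],[-0.009,0.225,0,0,0,0],[-0.01,0.26,0,0,0,0]]'
python3 -m handwheel '[[-0.001,0.03,0,0,0,0],[-0.002,0.055,0,0,0,0],[-0.0025,0.072,0,0,0,0],[-0.0025,0.08,0,0,0,0],[-0.0025,0.08,-0.01,0,0,0],[-0.0025,0.08,-0.02,0,0,0],[-0.0025,0.08,-0.03,0,0,0],[-0.0025,0.08,-0.03,0,0,0]]'
python3 - <<'E'
from h import *
p,d=cams.capture("side");cv2.imwrite("pics/side1.png",cv2.resize(p[150:350,100:360],(780,600),interpolation=2))
E
```

```text
time_s: 5.83
position: [0.5914, 0.0619, 0.1856]
tcp_rot: [[-0.945, 0.328, -0.004], [0.328, 0.945, 0.0], [0.004, -0.001, -1.0]]
force: [1.2, -0.1, -1.6]
opening: 0.335
grasp_force: 30.0
time_s: 6.5
position: [0.5883, 0.1386, 0.1541]
tcp_rot: [[-0.944, 0.329, -0.007], [0.329, 0.944, -0.001], [0.006, -0.003, -1.0]]
force: [-1.0, 0.7, -3.1]
opening: 0.341
grasp_force: 30.0
```

View pics/side1.png

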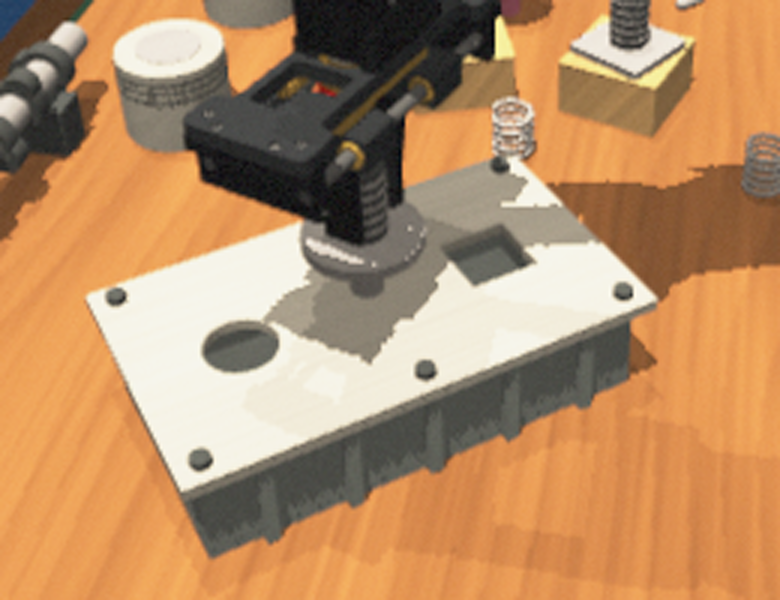

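The gauge hangs over the bare middle, tip at about (368,290) in this crop, just above the plate. I'll lower it onto the plate gently.

```bash
python3 -m handwheel '[[0,0,-0.001,0,0,0],[0,0,-0.002,0,0,0],[0,0,-0.003,0,0,0],[0,0,-0.004,0,0,0],[0,0,-0.005,0,0,0],[0,0,-0.005,0,0,0],[0,0,-0.005,0,0,0],[0,0,-0.005,0,0,0]]'
```

```text
time_s: 7.22
position: [0.5903, 0.1402, 0.1527]
tcp_rot: [[-0.945, 0.327, 0.0], [0.327, 0.945, -0.0], [-0.0, 0.0, -1.0]]
force: [0.3, 0.2, -1.3]
opening: 0.335
grasp_force: 30.0
```

```bash
python3 -m handwheel '[[0,0,-0.0005,0,0,0],[0,0,-0.001,0,0,0],[0,0,-0.0015,0,0,0],[0,0,-0.002,0,0,0],[0,0,-0.002,0,0,0],[0,0,-0.002,0,0,0],[0,0,-0.002,0,0,0],[0,0,-0.002,0,0,0]]'
```

```text
time_s: 7.88
position: [0.5903, 0.1402, 0.1506]
tcp_rot: [[-0.945, 0.328, 0.0], [0.328, 0.945, 0.0], [-0.0, 0.0, -1.0]]
force: [0.3, 0.2, -1.9]
opening: 0.338
grasp_force: 30.0
```

```bash
python3 -m handwheel '[[0,0,-0.0005,0,0,0],[0,0,-0.001,0,0,0],[0,0,-0.0015,0,0,0],[0,0,-0.002,0,0,0],[0,0,-0.002,0,0,0],[0,0,-0.002,0,0,0],[0,0,-0.002,0,0,0],[0,0,-0.002,0,0,0]]'
```

```text
time_s: 8.55
position: [0.5903, 0.1402, 0.1486]
tcp_rot: [[-0.945, 0.328, 0.0], [0.328, 0.945, 0.0], [-0.0, 0.0, -1.0]]
force: [-0.4, -0.4, -3.2]
opening: 0.336
grasp_force: 30.0
```

```bash
python3 -m handwheel '[[0,0,-0.0005,0,0,0],[0,0,-0.001,0,0,0],[0,0,-0.001,0,0,0],[0,0,-0.001,0,0,0],[0,0,-0.001,0,0,0],[0,0,-0.001,0,0,0],[0,0,-0.001,0,0,0],[0,0,-0.001,0,0,0]]'
```

```text
time_s: 9.22
position: [0.5903, 0.1402, 0.1476]
tcp_rot: [[-0.945, 0.328, 0.0], [0.328, 0.945, -0.0], [-0.0, -0.0, -1.0]]
force: [-0.6, 0.3, -2.7]
opening: 0.337
grasp_force: 30.0
```

```bash
python3 -m handwheel '[[0,0,-0.0005,0,0,0],[0,0,-0.001,0,0,0],[0,0,-0.001,0,0,0],[0,0,-0.001,0,0,0],[0,0,-0.001,0,0,0],[0,0,-0.001,0,0,0],[0,0,-0.001,0,0,0],[0,0,-0.001,0,0,0]]'
```

```text
time_s: 9.88
position: [0.5905, 0.1401, 0.1474]
tcp_rot: [[-0.945, 0.328, 0.001], [0.328, 0.945, -0.0], [-0.001, 0.0, -1.0]]
force: [-2.2, -0.5, 5.5]
opening: 0.341
grasp_force: 30.0
```

Contact with the plate, about 8 N. I'll slide toward the port at this height.

```bash
python3 -m handwheel '[[0.002,0.0016,-0.0002,0,0,0],[0.004,0.0033,-0.0002,0,0,0],[0.006,0.0049,-0.0002,0,0,0],[0.008,0.0065,-0.0002,0,0,0],[0.01,0.0082,-0.0002,0,0,0],[0.012,0.0098,-0.0002,0,0,0],[0.014,0.0115,-0.0002,0,0,0],[0.016,0.0131,-0.0002,0,0,0]]'
```

```text
time_s: 10.55
position: [0.6046, 0.1518, 0.1474]
tcp_rot: [[-0.945, 0.327, -0.004], [0.327, 0.945, -0.003], [0.003, -0.005, -1.0]]
force: [-4.9, -4.5, 10.6]
opening: 0.337
grasp_force: 30.0
```

```bash
python3 -m handwheel '[[0.002,0.0016,0,0,0,0],[0.004,0.0033,0,0,0,0],[0.006,0.0049,0,0,0,0],[0.008,0.0065,0,0,0,0],[0.01,0.0082,0,0,0,0],[0.012,0.0098,0,0,0,0],[0.014,0.0115,0,0,0,0],[0.016,0.0131,0,0,0,0]]'
```

```text
time_s: 11.22
position: [0.6207, 0.1649, 0.1474]
tcp_rot: [[-0.945, 0.327, -0.004], [0.327, 0.945, -0.003], [0.003, -0.004, -1.0]]
force: [-5.6, -4.7, 8.7]
opening: 0.339
grasp_force: 30.0
```

```bash
python3 -m handwheel '[[0.002,0.0016,0,0,0,0],[0.004,0.0033,0,0,0,0],[0.006,0.0049,0,0,0,0],[0.008,0.0065,0,0,0,0],[0.01,0.0082,0,0,0,0],[0.012,0.0098,0,0,0,0],[0.014,0.0115,0,0,0,0],[0.016,0.0131,0,0,0,0]]'
```

```text
time_s: 11.88
position: [0.6372, 0.1782, 0.1473]
tcp_rot: [[-0.945, 0.327, -0.003], [0.327, 0.945, -0.003], [0.002, -0.004, -1.0]]
force: [-3.9, -3.2, 8.2]
opening: 0.342
grasp_force: 30.0
```

```bash
python3 -m handwheel '[[0.002,0.0016,0,0,0,0],[0.004,0.0033,0,0,0,0],[0.006,0.0049,0,0,0,0],[0.008,0.0065,0,0,0,0],[0.01,0.0082,0,0,0,0],[0.012,0.0098,0,0,0,0],[0.013,0.0106,0,0,0,0],[0.013,0.0106,0,0,0,0]]'
python3 - <<'E'
from h import *
for i,n in enumerate(("side","top")):
    p,d=cams.capture(n)
    if n=="side":cv2.imwrite("pics/side2.png",cv2.resize(p[150:350,100:360],(780,600),interpolation=2))
    C=cloud(n,d);x,y,z=np.moveaxis(C,-1,0)
    P=C[(np.hypot(x-.6515,y-.19)<.05)&(z>.095)&(z<.125)&(d>0)];print(n,len(P))
E
```

```text
time_s: 12.55
position: [0.6516, 0.1904, 0.146]
tcp_rot: [[-0.945, 0.327, 0.0], [0.327, 0.945, 0.0], [-0.0, 0.0, -1.0]]
force: [0.6, -0.4, -1.8]
opening: 0.338
grasp_force: 30.0
side 798
top 157
```

View pics/side2.png

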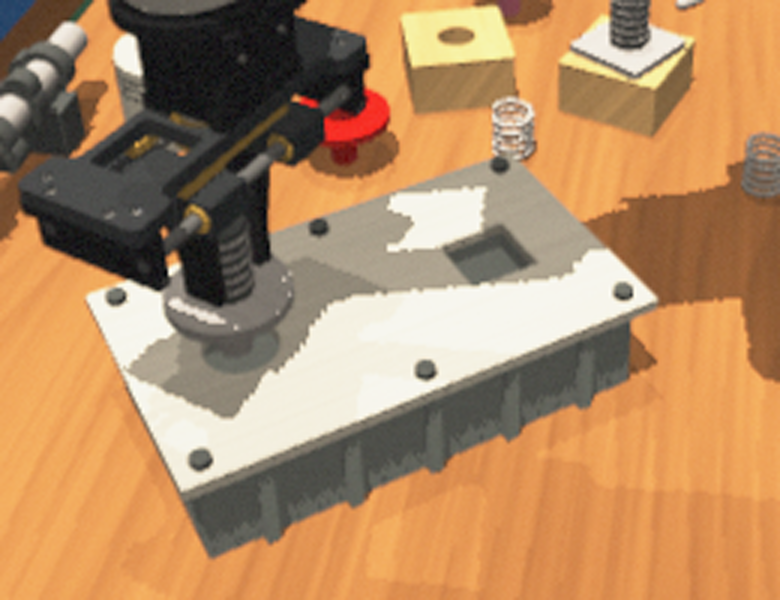

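The probe, at about (240,340), is over the port at (240,345) and the upward force has gone. I'll lower it in.

```bash
python3 -m handwheel '[[0,0,-0.004,0,0,0],[0,0,-0.009,0,0,0],[0,0,-0.014,0,0,0],[0,0,-0.019,0,0,0],[0,0,-0.024,0,0,0],[0,0,-0.028,0,0,0],[0,0,-0.031,0,0,0],[0,0,-0.031,0,0,0]]'
```

```text
time_s: 13.32
position: [0.6507, 0.19, 0.1142]
tcp_rot: [[-0.945, 0.328, -0.002], [0.328, 0.945, -0.0], [0.002, -0.001, -1.0]]
force: [0.4, 0.1, -1.7]
opening: 0.34
grasp_force: 30.0
```

```bash
python3 -m handwheel '[[0,0,-0.0005,0,0,0],[0,0,-0.001,0,0,0],[0,0,-0.0015,0,0,0],[0,0,-0.002,0,0,0],[0,0,-0.002,0,0,0],[0,0,-0.002,0,0,0],[0,0,-0.002,0,0,0],[0,0,-0.002,0,0,0]]'
```

```text
time_s: 13.98
position: [0.6513, 0.1901, 0.1134]
tcp_rot: [[-0.945, 0.328, 0.0], [0.328, 0.945, 0.0], [-0.0, 0.0, -1.0]]
force: [-0.2, 0.1, -2.1]
opening: 0.336
grasp_force: 30.0
```

```bash
python3 -m handwheel '[[0,0,-0.0005,0,0,0],[0,0,-0.001,0,0,0],[0,0,-0.0015,0,0,0],[0,0,-0.0015,0,0,0],[0,0,-0.0015,0,0,0],[0,0,-0.0015,0,0,0],[0,0,-0.0015,0,0,0],[0,0,-0.0015,0,0,0]]'
```

```text
time_s: 14.65
position: [0.6513, 0.1901, 0.1125]
tcp_rot: [[-0.945, 0.328, 0.0], [0.328, 0.945, -0.0], [-0.0, 0.0, -1.0]]
force: [-2.8, -0.4, 4.7]
opening: 0.338
grasp_force: 30.0
```

Collar contact at the expected height (0.1125). Releasing and retreating.

```bash
python3 -m handwheel '[[0,0,0,0,0,0],[0,0,0,0,0,0],[0,0,0,0,0,0],[0,0,0,0,0,0],[0,0,0,0,0,0],[0,0,0,0,0,0],[0,0,0,0,0,0],[0,0,0,0,0,0]]' 1
python3 -m handwheel '[[0,0,0,0,0,0],[0,0,0,0,0,0],[0,0,0,0,0,0],[0,0,0,0,0,0],[0,0,0.002,0,0,0],[0,0,0.006,0,0,0],[0,0,0.012,0,0,0],[0,0,0.02,0,0,0]]'
python3 -m handwheel '[[0,0,0.02,0,0,0],[0,0,0.04,0,0,0],[0,0,0.07,0,0,0],[0,0,0.1,0,0,0],[-0.03,-0.03,0.12,0,0,0],[-0.06,-0.06,0.12,0,0,0],[-0.09,-0.09,0.12,0,0,0],[-0.12,-0.12,0.12,0,0,0]]'
python3 -m handwheel '[[-0.03,-0.03,0,0,0,0],[-0.06,-0.06,0,0,0,0],[-0.09,-0.09,0,0,0,0],[-0.12,-0.12,0,0,0,0],[-0.12,-0.12,0,0,0,0],[-0.12,-0.12,0,0,0,0],[-0.12,-0.12,0,0,0,0],[-0.12,-0.12,0,0,0,0]]'
python3 - <<'E'
from h import *
for n in("side","top"):
    p,d=cams.capture(n)
    if n=="side":cv2.imwrite("pics/side3.png",cv2.resize(p[150:350,100:360],(780,600),interpolation=2))
    C=cloud(n,d);x,y,z=np.moveaxis(C,-1,0)
    near=np.hypot(x-.6515,y-.19)<.04
    for lo,hi in((.115,.135),(.074,.083)):
        P=C[near&(z>lo)&(z<hi)&(d>0)]
        if len(P)>5:
            A=np.c_[P[:,:2]-P[:,:2].mean(0),np.ones(len(P))]
            print(n,lo,len(P),P.mean(0).round(4),"slope",np.linalg.lstsq(A,P[:,2],rcond=None)[0][:2].round(3))
E
```

```text
time_s: 15.32
position: [0.6513, 0.1901, 0.1117]
tcp_rot: [[-0.945, 0.328, -0.0], [0.328, 0.945, -0.0], [0.0, -0.0, -1.0]]
force: [-0.3, -0.1, -0.7]
opening: 0.854
grasp_force: 0.0
time_s: 15.98
position: [0.6511, 0.19, 0.1321]
tcp_rot: [[-0.945, 0.328, -0.001], [0.328, 0.945, -0.0], [0.001, -0.0, -1.0]]
force: [-0.5, -0.6, -0.7]
opening: 1.001
grasp_force: 0.0
time_s: 16.65
position: [0.5354, 0.0743, 0.2535]
tcp_rot: [[-0.945, 0.326, 0.003], [0.326, 0.945, -0.0], [-0.003, 0.001, -1.0]]
force: [0.2, -1.3, 0.1]
opening: 1.001
grasp_force: 0.0
time_s: 17.32
position: [0.4178, -0.0446, 0.2525]
tcp_rot: [[-0.945, 0.327, 0.002], [0.327, 0.945, -0.0], [-0.002, 0.0, -1.0]]
force: [0.8, 0.3, -0.6]
opening: 1.0
grasp_force: 0.0
side 0.115 257 [0.6528 0.1943 0.1241] slope [ 0.082 -0.178]
side 0.074 744 [0.6509 0.1988 0.078 ] slope [ 0.004 -0.007]
top 0.115 248 [0.6508 0.1877 0.1253] slope [0.122 0.11 ]
top 0.074 713 [0.6475 0.184  0.0785] slope [0.003 0.008]
```

View pics/side3.png

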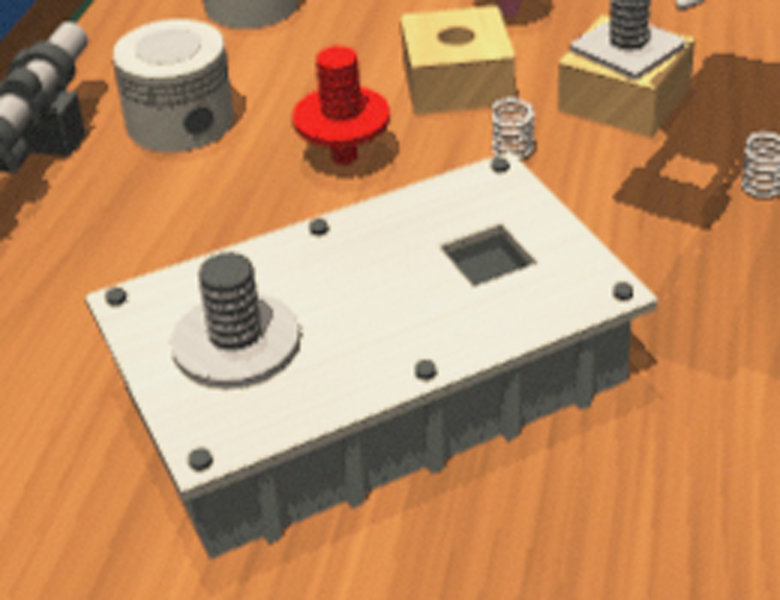

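The collar, at about (236,340), lies flat on the plate: height 0.078, no slope. The gauge is upright in the round port, and the square gauge is still in its stand at (630,40).

```bash
python3 -c "
from rig import bot
print(bot.hand_in())"
```

```text
the job is handed in; nothing more can be done
None
```

The job is handed in: the round-collared gauge went from its stand to the plate's middle, slid into the round port, and was released upright with its collar flat, at about 17 s of the 48 s allowed; the square gauge was not touched.

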